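# Slide the graphite plate home under the leaf spring

## Task

The graphite shaping plate lies loose on the sprung bed of its holder, too high to go under the leaf spring. With a fingertip on the plate, press it down hard and, keeping it down, slide it under the spring until it is fully home against the end stop, then let go and come clear. Do not lift the plate, and leave the other things on the bench where they are.

Things in the scene. Friction and masses are not known exactly. Their poses are not given: they have to be found in the camera images.
- holder: Plate holder fixed to the bench: dark steel base 300 x 94 x 8 mm, channel 54 mm wide between blue side walls (tops 32 mm above the bench). Origin on the bench under the channel's middle; +x = the way the plate slides in, always away from the robot; +z up. Place and angle vary. Channel: x = -115 mm (open end) to +120 mm (end stop). The post of the spring, 44 mm high, is at x = 146 to 168 mm.
- plate: Black graphite plate on a brass shoe, 120 (x) x 50 (y) x 18 mm, 0.2 to 0.35 kg. Origin: centre of its underside; +x = nose, along the holder's +x. The top slopes down 3 mm over the last 20 mm at the nose. It lies loose on the sprung bed, underside 26 mm above the bench, nose short of the spring. Fully home: origin at holder x = 60 mm, nose against the end stop.
- finger_land (a point): Middle of the flat finger land on the plate's top (plate x = -35 mm, z = 18 mm; 44 mm above the bench at the start). The land is 38 mm long, between two brass ribs 8 mm high that run right across the plate: tail rib at x = -60 to -54, front rib at -16 to -8 mm. A tip pressing here pushes the plate on by the front rib; it also drags it back if drawn back while still pressing, so let go straight up.
- bed (a joint): How far the sprung bed (aluminium plate in the channel, under the plate's whole path) is pressed down, m: 0 up, 0.011 at its hard stop. It stays level. With the plate on it, it takes about 3 N to start and 1 N more per mm: some 11 N at 8 mm. Slippery, friction 0.25.
- leaf (a joint): Lift of the leaf spring, rad: 0 at rest, at most 0.0625 (5 mm at the lip). Steel strip 32 x 80 mm over the channel's far end, fixed at its far end, with a red upright flange on its free front edge, top 53 mm above the bench. It pushes down with 6 N at the lip, plus 1.5 N per mm of lift. Let go under it, the plate stays held down between spring and bed.
- spring_lip (a point): Lowest point of the spring's rounded front lip (radius 3 mm) at rest: holder x = 70 mm, 32 mm above the bench. The plate at rest butts against the flange above it; pressed down 8 to 11 mm, its nose goes under the lip and lifts it a little.
- stop (a point): Middle of the end stop's face: holder x = 120 mm, 25 mm above the bench.
- jar: Glass jar with brass lid and label, 64 mm wide, 85 mm high; origin under its base. Bystander.
- can: Steel can with blue label, 56 mm wide, 100 mm high; origin under its base. Bystander.
- cup: Blue ceramic cup, 72 mm wide, 85 mm high; origin under its base. Bystander.
- pestle: Brass flaring pestle standing on its 44 mm wide foot, 64 mm high; origin under its foot. Bystander close to the holder.
- firebrick: Orange-brown firebrick block 100 x 60 x 45 mm; origin under its middle. Bystander close to the holder.
- brush: Brush lying flat; bystander.
- wrench: Wrench lying flat; bystander.
There are look-alikes about, which are no part of the job. Of the things that look like the plate, the middle-sized one is meant.

How it is judged:
By the outcome, as a careful person would: the job done as asked, in the order asked, and still so for the second after the job is handed in, with the robot touching nothing.
It also fails if it takes over 35 s, if anything falls off the work surface, if the arm or the gripper's body presses on something with over 40 N, if the wrist force passes 120 N, or if a joint passes its speed limit or range.

## Robot

A 6-joint arm with a two-finger parallel gripper is mounted at the origin on the work surface. World frame = base frame: x ahead of the robot, y to its left, z up, the work surface at z = 0. Lengths are in m, angles in rad, forces in N, time in s.
With the tool pointing down it reaches from about 0.375 to 0.9 m from the base axis. Payload 3.1 kg.
Tool frame: the origin (TCP) lies between the finger pads; the fingertips stand 8 mm ahead of it and the grasp point (between the pads) lies 11 mm behind it; z points along the fingers, y is the line along which they close (so a half turn about z gives the same grasp; the last joint's range is limited). The gripper opens to 87 mm and grips with 3 to 60 N. Pads are 19 mm wide; open, the fingers measure 117 mm over their backs; the gripper's body (75 mm by 190 mm) begins 51 mm behind the grasp point.
Start: joints at [-1.399, 0.527, 1.433, -0, 1.181, -0.178], TCP at [0.214, -0.587, 0.231] pointing down, gripper open.
Joint ranges: [-3.08, 3.08], [-0.75, 2.2], [0.22, 2.44], [-1.43, 4.57], [0, 2.65], [-2.85, 2.85]. Speed limits (rad/s): [2.79, 2.79, 3.14, 3.14, 3.14, 3.14].

## Interface

Orientations are given as a unit quaternion [x, y, z, w].
In Python, from rig import robot, vision, job gives the robot as it stands.
- The arm moves only by the shell command python3 -m handwheel 'ROWS' [OPENING] [FORCE]. ROWS is JSON, a list of rows, each a list of 4 numbers: the shift along the tool's x, y, z as a fraction of full scale, then the turn about the tool's z as a fraction of full scale. A call has 1 to 20 rows; each row is the pose to reach, as a shift and turn from the pose commanded when the call began, along the tool's axes at that moment, turning the shorter way round; what a row does not reach only later rows make up. Full scale, the value 1, is 300 mm for a shift and 2 pi rad for a turn. A row lasts 1/12 s, in which the tool goes at most 41.7 mm and 7.16 degrees, less where a joint would pass 70% of its speed; a pose out of reach is approached as far as the arm can. A call with a number of a shift or a turn outside -1 to 1 is refused whole. A call with a gripper value outside its range is refused whole. OPENING is the opening in per cent of the stroke, from 0 (shut) to 100 (fully open), set as the call begins (- or left out, the last holds). The fingers move at their own pace and stop on an object; FORCE is the grip in N (left out, the last holds). Time passes only in rows, so rows that repeat a pose let the fingers close. It gives the time, the measured TCP pose, the force, the opening and the grip force at its end, in the units of the state.
- robot.get_obs(): the state, without advancing time (a new reading comes with each control period).
- vision.camera(name): name is "scene" or "top" or "wrist"; returns a dict with "frame" (400x640x3 uint8, red, green, blue), "K" (3x3 intrinsics, pixels), "cam_to_world" (4x4, takes a point from camera to world coordinates); the wrist camera has in their place "hand_eye" (4x4, takes a point from camera to tool coordinates, whose origin is the TCP and whose axes are the flange's). Camera axes: x right, y down, z forward; pixel columns grow to the right and rows downward; lengths in m; the calibration is good to about 2 mm. A picture is of the moment at which its call begins: read the wrist's pose just before it. There is no depth.
- job.hand_in(): hands the job in; it is judged then, once.
Trained networks look in the newest picture that a camera, given by its name, has taken for a name from the list of things; names that differ only in an ending like _2 or _b are one class to them, and where a whole thing is asked for, a point or a joint stands for the part that bears it (a point fixed in the world has none). Each returns a list of dicts, best first, with "conf" (0 to 1); they miss things now and then, are a little off and sometimes report something else, mostly with a low value. They report only what shows in the picture. A call takes as long as a camera call. They do not tell look-alikes from the thing itself.
- vision.look_for(camera, label): "point" ([row, column] in pixels, amid what is visible of it).
- vision.outline_of(camera, label): "mask" (400x640 bool, what is visible of it) and "point" ([row, column] in pixels, amid what is visible of it).
The state is a dict: "time": time; "q": joint angles; "joint_velocities": joint speeds; "joint_torque": joint torques, N m; "position": TCP position; "tool_rot": TCP orientation; "ft_force": force on the tool from outside, world axes, zero at the start; "moment": the same for the moment, N m; "grip_width": finger opening in m; "grip_force": force on a finger pad.
Only numpy, scipy, OpenCV 4.12 (cv2) and the standard library are available. Lean on these libraries where they do the work, as an engineer would, in place of code of your own. Each camera call takes 0.05 s, during which the arm holds its last target. There are 200 camera calls.

## Working session

There is one attempt and no reset: what is moved stays moved. The work goes in short steps, Python scripts to look and compute and a shell command to move; the robot and the scene stay as the last step left them, time stands still between calls to the robot, and variables do not carry over. Pictures are saved under pics/ and viewed, at most 10 in all, crops included, and the job is handed in when it is done.

```bash
mkdir -p pics; ls; cat > h.py <<'E'
import numpy as np, cv2
from rig import robot, vision, job
from scipy.spatial.transform import Rotation as R
def snap(name, fn=None):
    o=robot.get_obs(); c=vision.camera(name); f=c["frame"]
    if name=="wrist":
        T=np.eye(4);T[:3,:3]=R.from_quat(o["tool_rot"]).as_matrix();T[:3,3]=o["position"]
        M=T@np.array(c["hand_eye"])
    else: M=np.array(c["cam_to_world"])
    if fn: cv2.imwrite("pics/"+fn,f[:,:,::-1])
    return f,np.array(c["K"]),M
def px2w(rc,K,M,z):
    d=M[:3,:3]@np.linalg.inv(K)@np.array([rc[1],rc[0],1.]); o=M[:3,3]
    return o+d*(z-o[2])/d[2]
def w2px(p,K,M):
    q=np.linalg.inv(M)@np.append(p,1); u=K@q[:3]; return u[1]/u[2],u[0]/u[2]
E
python3 - <<'E'
from h import *
o=robot.get_obs();print(o)
for cam in ["top","scene"]:
    f,K,M=snap(cam,cam+"0.png"); print(cam,M[:3,3],K[0,0])
    for n in ["plate","holder","finger_land","spring_lip","leaf","pestle","firebrick","jar","can","cup"]:
        print(n,[(np.round(d["point"]).tolist(),round(d["conf"],2),np.round(px2w(d["point"],K,M,.044 if n in("plate","finger_land") else .03)[:2],3).tolist()) for d in vision.look_for(cam,n)])
E
```

```text
pics
{'time': 0.0, 'q': array([-1.39945800e+00,  5.28425088e-01,  1.43390380e+00, -1.10971975e-05,
        1.18137812e+00, -1.78482784e-01]), 'joint_velocities': array([-0.00156979, -0.00172275,  0.00015727,  0.00025421, -0.00061225,
        0.0013857 ]), 'joint_torque': array([-5.04858945e-04, -4.40038562e+01, -1.76590991e+01,  6.32867217e-02,
        5.82444726e-02, -1.65026454e-04]), 'position': array([ 0.21411779, -0.58642169,  0.22959637]), 'tool_rot': array([ 9.84741190e-01,  1.74022040e-01, -1.35444261e-06, -1.05718848e-03]), 'ft_force': array([0.22523598, 0.2910033 , 0.44389562]), 'moment': array([-0.0347149 ,  0.03444543,  0.01230137]), 'grip_force': 0.0, 'grip_width': 0.08692376447792952}
top [ 0.43264726 -0.01345281  1.63324499] 422.26587497435065
plate [([197.0, 305.0], 0.89, [0.547, 0.051]), ([245.0, 376.0], 0.85, [0.372, -0.221]), ([178.0, 259.0], 0.74, [0.614, 0.227])]
holder [([179.0, 305.0], 0.76, [0.617, 0.053]), ([194.0, 339.0], 0.35, [0.564, -0.076])]
finger_land [([247.0, 375.0], 0.87, [0.364, -0.214]), ([195.0, 308.0], 0.77, [0.554, 0.041]), ([178.0, 264.0], 0.6
[... 480 characters left out ...]
 366.97342186337227
plate [([224.0, 397.0], 0.88, [0.647, 0.229]), ([205.0, 331.0], 0.74, [0.56, 0.052]), ([174.0, 238.0], 0.71, [0.408, -0.22])]
holder [([241.0, 344.0], 0.63, [0.679, 0.072])]
finger_land [([208.0, 333.0], 0.96, [0.573, 0.055]), ([176.0, 237.0], 0.84, [0.413, -0.223]), ([225.0, 393.0], 0.84, [0.65, 0.218])]
spring_lip [([235.0, 342.0], 0.76, [0.657, 0.068])]
leaf [([236.0, 353.0], 0.64, [0.666, 0.098])]
pestle [([196.0, 360.0], 0.56, [0.528, 0.146])]
firebrick [([216.0, 290.0], 0.63, [0.577, -0.072]), ([205.0, 331.0], 0.37, [0.549, 0.053])]
jar [([204.0, 177.0], 0.62, [0.495, -0.401])]
can [([220.0, 455.0], 0.82, [0.646, 0.407])]
cup [([163.0, 428.0], 0.66, [0.418, 0.397])]
```

```bash
python3 - <<'E'
import cv2
f=cv2.imread("pics/top0.png")[130:270,190:400]
cv2.imwrite("pics/topc.png",cv2.resize(f,None,fx=3.8,fy=3.8,interpolation=cv2.INTER_CUBIC))
f=cv2.imread("pics/scene0.png")[140:290,200:440]
cv2.imwrite("pics/scenec.png",cv2.resize(f,None,fx=3.3,fy=3.3,interpolation=cv2.INTER_CUBIC))
E
```

```text
(no output)
```

View pics/topc.png

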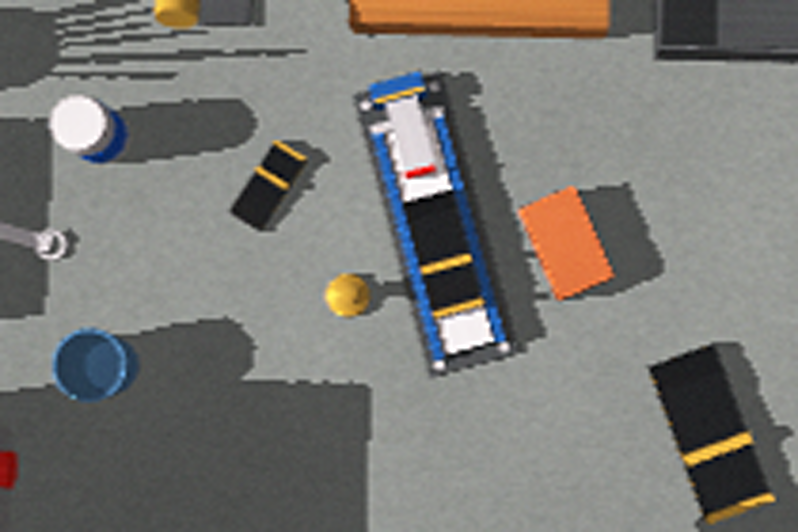

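View pics/scenec.png

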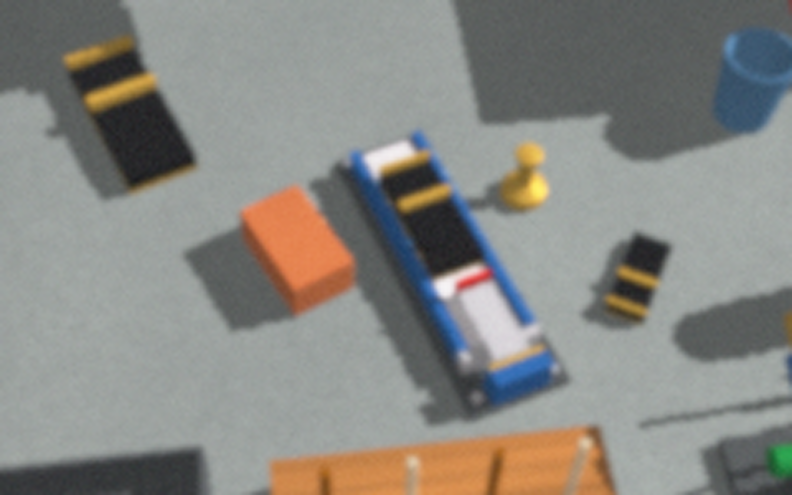

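The top view shows three plate-like things: a large one on the bench at (245,376), a small one at (178,259), and a middle-sized one in the holder at (197,305). I choose the one in the holder. Next I measure the axis and ribs.

```bash
cat > meas.py <<'E'
from h import *
def comps(f,box,kind,amin=8):
    hsv=cv2.cvtColor(f,cv2.COLOR_RGB2HSV).astype(int);H,S,V=hsv[...,0],hsv[...,1],hsv[...,2]
    m={"brass":(H>15)&(H<32)&(S>110)&(V>90),"red":((H<6)|(H>174))&(S>150)&(V>90),"blue":(H>100)&(H<125)&(S>130)}[kind]
    k=np.zeros(m.shape,bool);r0,r1,c0,c1=box;k[r0:r1,c0:c1]=1
    n,l,s,c=cv2.connectedComponentsWithStats((m&k).astype(np.uint8))
    return [(c[i][::-1],s[i,4],np.argwhere(l==i)) for i in range(1,n) if s[i,4]>=amin]
E
python3 - <<'E'
from meas import *
for cam,box in [("top",(145,232,280,330)),("scene",(175,270,300,370))]:
    f,K,M=snap(cam)
    for kind,z in [("brass",.05),("red",.053),("blue",.032)]:
        for c,a,p in comps(f,box,kind):
            pts=np.array([px2w(q,K,M,z)[:2] for q in p]); u=np.linalg.svd(pts-pts.mean(0))[2][0]
            print(cam,kind,np.round(c,1),a,np.round(pts.mean(0),4),round(np.degrees(np.arctan2(u[1],u[0]))%180,1))
E
```

```text
top brass [154.4 294.9] 15 [0.7074 0.0936] 107.1
top brass [199.  307.1] 34 [0.5395 0.0433] 106.2
top brass [207.2 282.7] 68 [0.5067 0.1343] 6.1
top brass [210.6 310.1] 29 [0.4962 0.0312] 107.1
top red [174.8 300.2] 12 [0.6298 0.0717] 105.2
top blue [151.9 294. ] 50 [0.7202 0.0985] 106.9
top blue [190.1 313.2] 170 [0.5751 0.0217] 16.7
top blue [194.9 297.1] 171 [0.5557 0.0827] 16.7
scene brass [194.3 358.7] 170 [0.5343 0.1392] 160.5
scene brass [189.5 322.3] 39 [0.5039 0.0332] 108.2
scene brass [199.6 327.6] 80 [0.5437 0.0437] 107.4
scene red [224.1 344. ] 11 [0.6371 0.0766] 111.1
scene blue [217.9 323.3] 273 [0.5934 0.0235] 16.8
scene blue [191.  332.2] 11 [0.4987 0.065 ] 15.4
scene blue [218.4 348.5] 109 [0.6045 0.0966] 16.8
scene blue [254.4 356.6] 164 [0.7249 0.0979] 111.2
```

```bash
python3 -m handwheel '[[0.1,-0.1,0,0],[0.2,-0.2,0,0],[0.3,-0.3,0,0],[0.4,-0.4,0,0],[0.5,-0.5,0,0],[0.6,-0.6,0,0],[0.7,-0.7,0,0],[0.8,-0.8,0,0.0093],[0.8,-0.8,0,0.0093],[0.8,-0.8,0,0.0093]]' 0 20; python3 - <<'E'
from h import *
o=robot.get_obs();Rm=R.from_quat(o["tool_rot"]).as_matrix()
print(o["position"],np.degrees(np.arctan2(Rm[1,0],Rm[0,0])),Rm.T@(np.array([.519,.038,.1])-o["position"])/.3)
E
```

```text
time: 2.03
position: [0.358, -0.2767, 0.2308]
tool_rot: [0.989, 0.148, -0.0, -0.0]
ft_force: [0.7, -0.1, 0.1]
grip_width: 0.0282
grip_force: 0.0
[ 0.35799835 -0.27674505  0.23077171] 16.982027569017276 [ 0.81972384 -0.84641437  0.4363283 ]
```

```bash
python3 -m handwheel '[[0.1,-0.1,0,0],[0.2,-0.2,0,0],[0.3,-0.3,0,0],[0.4,-0.4,0,0],[0.5,-0.5,0,0],[0.6,-0.6,0,0],[0.7,-0.7,0.1,0],[0.8,-0.8,0.15,0.0008],[0.82,-0.846,0.2,0.0008],[0.82,-0.846,0.2,0.0008],[0.82,-0.846,0.2,0.0008]]'; python3 - <<'E'
from meas import *
f,K,M=snap("wrist","w1.png")
o=robot.get_obs();print(o["position"],o["grip_width"])
for kind,z in [("brass",.052),("red",.053),("blue",.032)]:
    for c,a,p in comps(f,(0,400,0,640),kind,100):
        pts=np.array([px2w(q,K,M,z)[:2] for q in p]); u=np.linalg.svd(pts-pts.mean(0),full_matrices=False)[2][0]
        print(kind,np.round(c,1),a,np.round(pts.mean(0),4),round(np.degrees(np.arctan2(u[1],u[0]))%180,1))
E
```

```text
time: 2.95
position: [0.5205, 0.0343, 0.1692]
tool_rot: [0.99, 0.144, -0.001, 0.0]
ft_force: [0.8, -1.0, 0.5]
grip_width: 0.0004
grip_force: 0.0
[0.52081483 0.03333979 0.17012563] 0.0005788783254577606
brass [ 12.4 144.3] 302 [0.6205 0.2024] 61.3
brass [ 33.2 159.1] 171 [0.6094 0.1899] 148.7
brass [166.2 204.2] 2104 [0.5184 0.1381] 133.9
brass [170.8 315.6] 665 [0.5417 0.0462] 107.3
brass [219.1 315.3] 507 [0.4995 0.0342] 106.9
brass [291.9 304.4] 258 [0.4251 0.0233] 15.0
brass [291.2 338.9] 269 [ 0.4353 -0.0082] 18.2
brass [342.3 302.5] 6196 [0.3687 0.0097] 107.8
red [ 49.3 313.7] 305 [0.6323 0.0741] 107.1
blue [121.3 278.2] 2591 [0.567  0.0881] 16.9
blue [ 25.8 353.4] 560 [0.6608 0.0495] 16.8
blue [ 72.9 351.5] 289 [0.6266 0.04  ] 16.9
blue [234.1 348.2] 291 [ 0.4866 -0.0025] 16.8
```

View pics/w1.png

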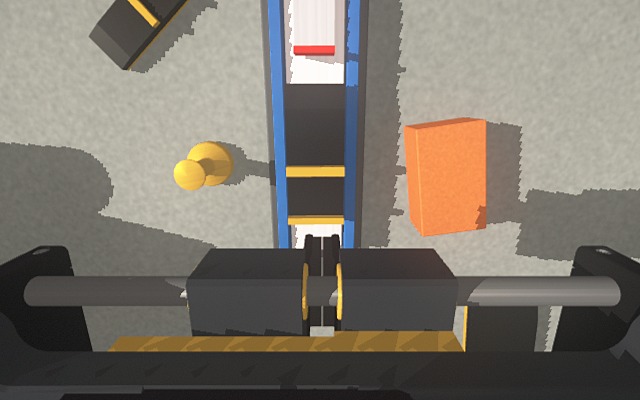

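The wrist view shows the plate in the channel: the front rib is at (171,316), the tail rib at (219,315), and the red flange at (49,314). The middle of the land works out at about (0.520, 0.039). I descend to just above it.

```bash
python3 -m handwheel '[[0,-0.01,0.05,0],[0.003,-0.0165,0.12,0],[0.003,-0.0165,0.2,0],[0.003,-0.0165,0.27,0],[0.003,-0.0165,0.32,0],[0.003,-0.0165,0.35,0],[0.003,-0.0165,0.37,0],[0.003,-0.0165,0.37,0],[0.003,-0.0165,0.37,0]]'; python3 - <<'E'
from meas import *
f,K,M=snap("wrist","w2.png")
o=robot.get_obs();print(o["position"],o["ft_force"])
for kind,z in [("brass",.052),("red",.053)]:
    for c,a,p in comps(f,(0,400,200,400),kind,100):
        pts=np.array([px2w(q,K,M,z)[:2] for q in p]); print(kind,np.round(c,1),a,np.round(pts.mean(0),4))
E
```

```text
time: 3.75
position: [0.5204, 0.0385, 0.0602]
tool_rot: [0.99, 0.142, 0.001, 0.0]
ft_force: [0.1, 0.1, -0.4]
grip_width: 0.0008
grip_force: 0.0
[0.5204947  0.03870009 0.06049265] [-0.09304731 -0.46982578  0.09775021]
brass [213.1 317.8] 1802 [0.5421 0.0469]
brass [291.9 304.4] 268 [0.4941 0.0409]
brass [291.4 338.9] 271 [0.5   0.022]
brass [342.6 305.6] 3505 [0.4608 0.0309]
red [ 12.5 316.2] 859 [0.6327 0.0739]
```

View pics/w2.png

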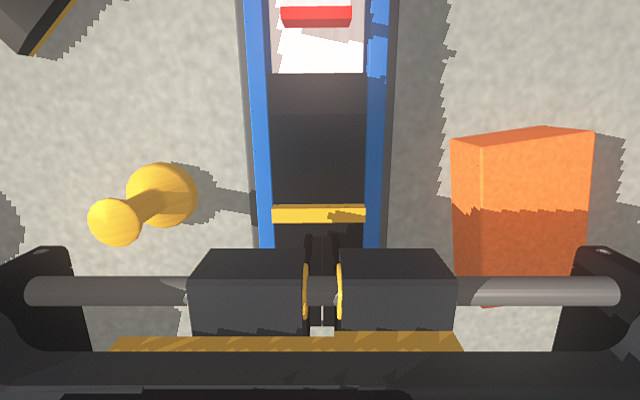

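The tip is over the land with the front rib at (213,318), 23 mm ahead as expected. Pressing down now.

```bash
python3 -m handwheel '[[0,0,0.01,0],[0,0,0.02,0],[0,0,0.03,0],[0,0,0.04,0],[0,0,0.048,0],[0,0,0.055,0],[0,0,0.06,0],[0,0,0.06,0],[0,0,0.06,0],[0,0,0.06,0]]'
```

```text
time: 4.63
position: [0.5202, 0.0393, 0.043]
tool_rot: [0.99, 0.143, 0.001, 0.0]
ft_force: [-1.7, -0.7, 13.0]
grip_width: 0.0003
grip_force: 6.4
```

```bash
python3 -m handwheel '[[0,0,0.004,0],[0,0,0.006,0],[0,0,0.006,0],[0.01,0,0.006,0],[0.02,0,0.006,0],[0.03,0,0.006,0],[0.04,0,0.006,0],[0.05,0,0.006,0],[0.06,0,0.006,0],[0.07,0,0.006,0],[0.08,0,0.006,0],[0.08,0,0.006,0],[0.08,0,0.006,0]]'; python3 - <<'E'
from meas import *
f,K,M=snap("wrist","w3.png")
o=robot.get_obs();print(o["position"],o["ft_force"])
for kind,z in [("brass",.042),("red",.053)]:
    for c,a,p in comps(f,(0,280,200,400),kind,100):
        pts=np.array([px2w(q,K,M,z)[:2] for q in p]); print(kind,np.round(c,1),a,np.round(pts.mean(0),4))
E
```

```text
time: 5.72
position: [0.5408, 0.0463, 0.0413]
tool_rot: [0.99, 0.143, -0.002, -0.0]
ft_force: [-5.7, -0.7, 15.7]
grip_width: 0.0003
grip_force: 8.2
[0.54077989 0.04630906 0.04135377] [-6.17410277 -0.76970521 15.91355123]
brass [218.4 319.9] 1979 [0.5632 0.0537]
red [ 61.4 320.1] 1226 [0.6322 0.0739]
```

View pics/w3.png

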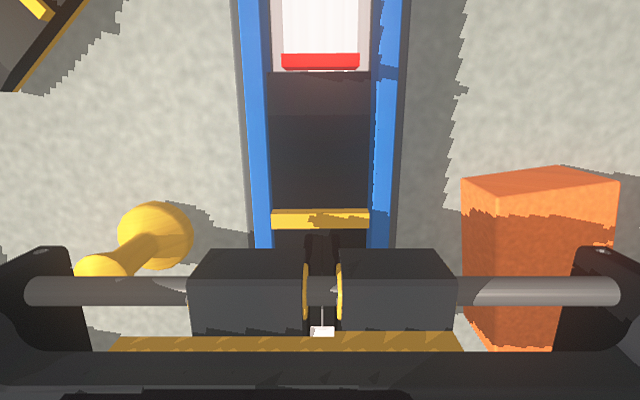

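The plate is being carried along; its nose, at row 72, is just at the lip. Carry on.

```bash
python3 -m handwheel '[[0.01,0,0,0],[0.02,0,0,0],[0.03,0,0,0],[0.04,0,0,0],[0.05,0,0,0],[0.06,0,0,0],[0.07,0,0,0],[0.08,0,0,0],[0.09,0,0,0],[0.1,0,0,0],[0.1,0,0,0]]'; python3 - <<'E'
from meas import *
f,K,M=snap("wrist","w4.png")
o=robot.get_obs();print(o["position"],o["ft_force"])
for kind,z in [("brass",.042),("red",.055)]:
    for c,a,p in comps(f,(0,280,200,400),kind,100):
        pts=np.array([px2w(q,K,M,z)[:2] for q in p]); print(kind,np.round(c,1),a,np.round(pts.mean(0),4))
E
```

```text
time: 6.68
position: [0.564, 0.0543, 0.0413]
tool_rot: [0.99, 0.144, -0.008, -0.001]
ft_force: [-14.7, -4.6, 23.5]
grip_width: 0.0005
grip_force: 11.9
[0.56403793 0.05428093 0.04124417] [-13.60139347  -3.96282037  23.78307905]
brass [218.7 319.4] 1986 [0.5863 0.062 ]
red [121.7 323.1] 1019 [0.6332 0.074 ]
```

View pics/w4.png

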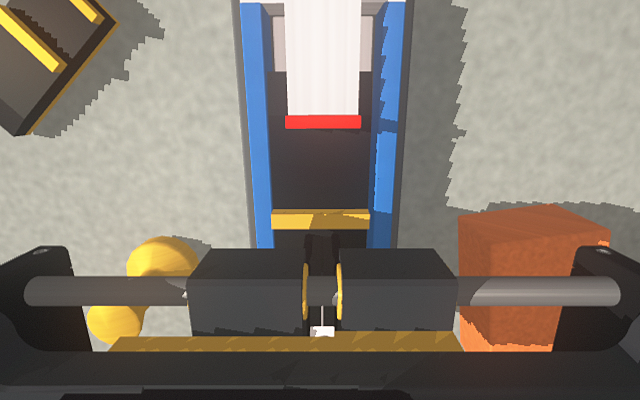

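The nose is now past the flange (row 122) and under the spring; the rib is still 23 mm ahead. About 26 mm left.

```bash
python3 -m handwheel '[[0.01,0,0,0],[0.02,0,0,0],[0.03,0,0,0],[0.04,0,0,0],[0.05,0,0,0],[0.06,0,0,0],[0.07,0,0,0],[0.08,0,0,0],[0.08,0,0,0],[0.08,0,0,0]]'; python3 - <<'E'
from meas import *
f,K,M=snap("wrist","w5.png")
o=robot.get_obs();print(o["position"],o["ft_force"])
for kind,z in [("brass",.042),("red",.055)]:
    for c,a,p in comps(f,(0,280,200,400),kind,100):
        pts=np.array([px2w(q,K,M,z)[:2] for q in p]); print(kind,np.round(c,1),a,np.round(pts.mean(0),4))
E
```

```text
time: 7.57
position: [0.5878, 0.0612, 0.0412]
tool_rot: [0.99, 0.144, -0.007, -0.001]
ft_force: [-12.4, -3.9, 19.8]
grip_width: 0.0005
grip_force: 10.6
[0.587776   0.06122651 0.0412428 ] [-12.51412147  -2.7511845   19.95606892]
brass [218.7 319.2] 1988 [0.61  0.069]
red [176.6 322.4] 1140 [0.6343 0.0745]
```

```bash
python3 -m handwheel '[[0.006,0,0,0],[0.012,0,0,0],[0.018,0,0,0],[0.024,0,0,0],[0.024,0,0,0],[0.024,0,0,0]]'; python3 - <<'E'
from meas import *
f,K,M=snap("wrist","w6.png")
o=robot.get_obs();print(o["position"],o["ft_force"])
for kind,z in [("brass",.042),("red",.055)]:
    for c,a,p in comps(f,(0,280,200,400),kind,100):
        pts=np.array([px2w(q,K,M,z)[:2] for q in p]); print(kind,np.round(c,1),a,np.round(pts.mean(0),4))
E
```

```text
time: 8.12
position: [0.5919, 0.0625, 0.0412]
tool_rot: [0.99, 0.144, -0.01, -0.0]
ft_force: [-16.6, -7.0, 25.7]
grip_width: 0.0002
grip_force: 12.5
[0.59189626 0.06247366 0.04122676] [-16.0632044   -6.25612249  24.66382352]
brass [219.7 319.3] 1978 [0.6137 0.0701]
red [185.4 322.9] 1156 [0.6347 0.0745]
```

```bash
python3 -m handwheel '[[0.006,0,0,0],[0.012,0,0,0],[0.018,0,0,0],[0.024,0,0,0],[0.03,0,0,0],[0.036,0,0,0],[0.036,0,0,0],[0.036,0,0,0]]'; python3 - <<'E'
from meas import *
f,K,M=snap("wrist","w7.png")
o=robot.get_obs();print(o["position"],o["ft_force"])
for kind,z in [("brass",.042),("red",.055)]:
    for c,a,p in comps(f,(0,280,200,400),kind,100):
        pts=np.array([px2w(q,K,M,z)[:2] for q in p]); print(kind,np.round(c,1),a,np.round(pts.mean(0),4))
E
```

```text
time: 8.83
position: [0.5978, 0.0642, 0.0413]
tool_rot: [0.989, 0.145, -0.015, -0.0]
ft_force: [-24.4, -10.4, 32.7]
grip_width: 0.0005
grip_force: 18.0
[0.59782069 0.06415078 0.04123429] [-24.55046765 -10.61299638  31.88617073]
brass [  6.9 321.6] 1827 [0.71   0.0977]
brass [230.4 319.6] 1970 [0.6141 0.07  ]
red [198.6 322.3] 1255 [0.6349 0.0748]
```

View pics/w7.png

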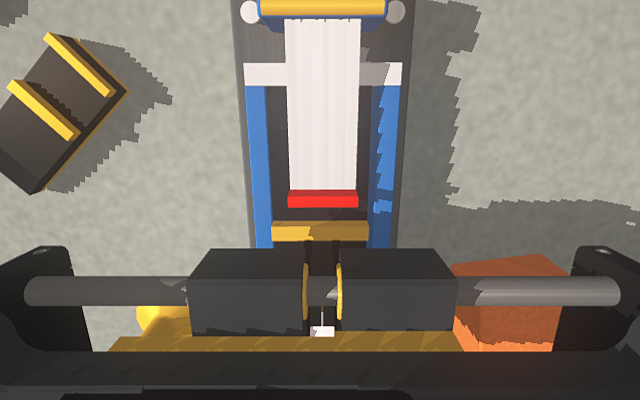

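The rib has stayed at (0.614, 0.070) while the tip slid on, and the nose touches the stop, so the plate is home. The commanded pose leads by about 14 mm, so I ease most of that off, still pushing forward, and then go straight up.

```bash
python3 -m handwheel '[[-0.01,0,0,0],[-0.02,0,0,0],[-0.03,0,0,0],[-0.035,0,0,0],[-0.035,0,0,0]]'; python3 -m handwheel '[[0,0,-0.015,0],[0,0,-0.03,0],[0,0,-0.05,0],[0,0,-0.08,0],[0,0,-0.12,0],[0,0,-0.18,0],[0,0,-0.26,0],[0,0,-0.36,0],[0,0,-0.45,0],[0,0,-0.45,0],[0,0,-0.45,0]]'; python3 - <<'E'
from meas import *
f,K,M=snap("wrist","w8.png")
o=robot.get_obs();print(o["position"],o["ft_force"])
for kind,z in [("brass",.042),("red",.055)]:
    for c,a,p in comps(f,(0,280,200,400),kind,100):
        pts=np.array([px2w(q,K,M,z)[:2] for q in p]); print(kind,np.round(c,1),a,np.round(pts.mean(0),4))
E
```

```text
time: 9.3
position: [0.5974, 0.0639, 0.0413]
tool_rot: [0.99, 0.143, -0.004, -0.001]
ft_force: [-8.8, -0.4, 17.3]
grip_width: 0.0003
grip_force: 9.0
time: 10.22
position: [0.6047, 0.0634, 0.1785]
tool_rot: [0.99, 0.143, 0.005, 0.001]
ft_force: [-0.2, 0.4, -0.6]
grip_width: 0.0004
grip_force: 0.0
[0.60303236 0.06354575 0.17655638] [-0.82844519 -0.11058314 -0.45484979]
brass [ 65.5 317.5] 366 [0.7099 0.0978]
brass [184.  317.4] 592 [0.6121 0.0694]
brass [238.3 223.5] 829 [0.5343 0.1418]
brass [228.8 317.6] 441 [0.5696 0.0569]
red [163.  318.4] 265 [0.6333 0.0745]
```

View pics/w8.png

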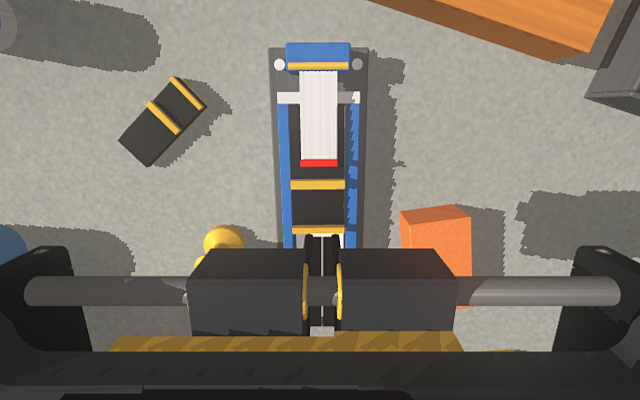

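The plate is under the spring, with its nose at row ~105 by the stop ledge. I check the settled gap with a crop and the fixed cameras.

```bash
python3 - <<'E'
from meas import *
f,K,M=snap("wrist","w9.png");o=robot.get_obs();print(o["position"],o["ft_force"])
cv2.imwrite("pics/w9c.png",cv2.resize(f[40:250,250:390,::-1],None,fx=2.8,fy=2.8,interpolation=cv2.INTER_CUBIC))
def show(n,f,K,M,box,a):
    for kind,z in [("brass",.043),("red",.055)]:
        for c,_,p in comps(f,box,kind,a): print(n,kind,np.round(c,1),np.round(px2w(c,K,M,z)[:2],4))
show("w",f,K,M,(40,250,270,370),100)
f,K,M=snap("scene","s9.png"); show("s",f,K,M,(175,270,300,370),8)
# predicted holder-frame points in wrist img
E
```

```text
[0.60195778 0.06358779 0.17520606] [ 0.13091055  1.27781731 -1.16415866]
w brass [ 62.2 319.7] [0.7101 0.0968]
w brass [182.  318.1] [0.6124 0.0696]
w brass [227.2 319.1] [0.5703 0.0563]
w red [161.  319.4] [0.6333 0.0744]
s brass [194.3 358.7] [0.5291 0.1409]
s brass [209.  333.4] [0.5746 0.0565]
s brass [220.  338.5] [0.6148 0.0651]
s red [223.3 342.6] [0.6353 0.0727]
```

View pics/w9c.png

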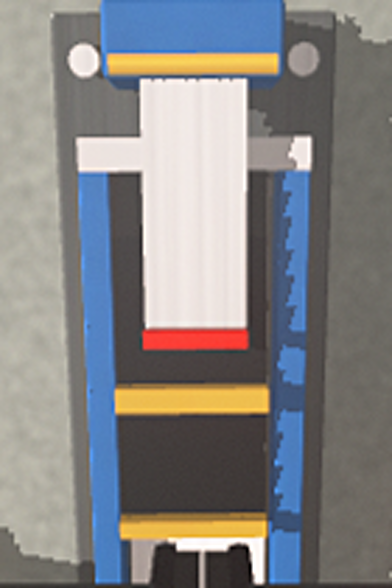

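```bash
python3 -c "
from rig import job; print(job.hand_in())"
```

```text
the job is handed in; nothing more can be done
None
```

I pressed the middle-sized plate down and slid it under the spring until it stopped against the end stop. I then released it straight up with the arm clear at about 10 s, and handed the job in. The images show it home with no visible gap at the stop; the hand-in returned no verdict.

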